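# Slide the dish's board into its notches and take the picture

## Task

Working with the fingertips and lifting nothing, push the board that carries the round dish along its rails until it drops into the locating notches in the middle, without touching the dish, which stays in place on it. Then press the capture button down and move clear. Leave the other board with its square block, and everything else on the bench, where they are.

Things in the scene. Friction and masses are not known exactly. Their poses are not given: they have to be found in the camera images.
- changer: fixed aluminium rail bed 135 x 430 mm for two sliding boards. Origin at the centre of its underside, on the bench; y along the rails, x across, z up. Four runner lanes 14 mm wide at x = -40, -20, 20, 40 mm, tops 22 mm above the bench, y from -215 to 215 mm, lie between two guide walls (inner faces at x = -51.5 and 51.5 mm, tops 40 mm high). Both ends are open
- home (a point): where the board's origin is once it has dropped: the middle of the rail bed, 16 mm above the bench; axes as the bed's. Each lane has one upright-walled notch 18 mm long, 6 mm deep: at y = +30 mm in the inner lanes, -30 mm in the outer ones, matching the four feet, so a board drops, level, only here, and is then stopped by the notch walls
- magnifier (a point): centre of the fixed magnifier's tilted lens, 75 mm wide, on the bed's +x side, 155 mm up; all its parts above 30 mm lie 135 to 200 mm from the bed's centre line
- board: the board to slide: loose grey plate 100 x 100 mm, 0.3 to 0.6 kg, with the round dish between four 7 mm pegs. Origin at its centre, under its 8 mm feet; the plate spans z = 8 to 22 mm. Axes as the bed's. Starts at either end, 120 to 155 mm from home, origin 22 mm up (16 once dropped, 3 mm play along). Slides with a few newtons; push its outer end face, fingers between the guide walls
- dish: open clear petri dish with a dark disc and white crystal inside, 60 mm diameter, 14 mm high, loose, 40 g, lying on the board. Origin at the centre of its underside, 22 mm above the board's origin
- spare_board: the other, identical board, at the other end of the same rails, to be left alone; origin as for the first
- block: steel block 40 x 40 x 12 mm lying on the other board; origin at the centre of its underside
- shutter_top (a point): centre of the top of the capture button: the only push button, black, round, 32 mm in diameter, 47 mm above the bench, on a white control box 90 x 70 x 25 mm standing to the left or the right of the changer. It is pressed straight down
- shutter (a joint): travel of the capture button in m: 0 up, 0.006 fully down (5 N); it springs back. Pressed counts from 0.0045
- dish_stack: bystander: two stacked clear dishes, 64 mm diameter, 26 mm high, on the other side from the button; origin at the underside
- pen: bystander: black pen-shaped pointer, 130 mm long, 12 mm thick, lying; origin at the underside of its middle
- tweezers: bystander: steel tweezers 120 mm long, lying beyond the rail bed; origin at the underside
- beaker: bystander: small glass beaker, 60 mm diameter, 75 mm high; origin at the underside
- bottle: bystander: amber bottle, 56 mm diameter, 90 mm high; origin at the underside
Mind the look-alikes: they are no part of the job. What is shaped like the dish but red or yellow is not meant.

How it is judged:
On the way, in this order (a step that is already met when the one before it is completed fails the run):
1. the dish's board has dropped into the notches, level, with the dish in place (x of board in the frame of changer between -0.005 and 0.005 m and y of board in the frame of changer between -0.006 and 0.006 m and z of board in the frame of changer below 0.0185 m and angle between board's own z axis and vertical below 0.04 rad and x of dish in the frame of board between -0.006 and 0.006 m and y of dish in the frame of board between -0.006 and 0.006 m and z of dish in the frame of board below 0.026 m and angle between dish's own z axis and vertical below 0.06 rad), for 0.2 s.
2. then the capture button is pressed down (value of joint shutter above 0.0045 m), for 0.05 s.
At the end, for the whole second after the job is handed in: The dish's board rests level in the notches (within 6 mm along the rails, origin under 18.5 mm high), the dish within 6 mm of its place on it; the button was then pressed 4.5 mm and is up again; the other board moved under 8 mm, its block under 10 mm, the bystanders under 15 mm (all of step 1 and linear speed of each of board, dish below 0.01 m/s and value of joint shutter below 0.002 m and distance of spare_board from where it was at the start of the episode below 0.008 m and distance of block from where it was at the start of the episode below 0.01 m and distance of each of dish_stack, pen, tweezers, beaker, bottle from where it was at the start of the episode below 0.015 m); the robot touches nothing.
It fails at once if the dish's board is lifted or tipped up (more than 8 mm above its sliding height, or tilted over 0.15 rad) (z of board in the frame of changer above 0.03 m or angle between board's own z axis and vertical above 0.15 rad).
It fails at once if the dish is touched by the robot (contact force between any of the fingers, the arm and dish above 0.3 N).
It fails at once if the dish leaves its place on the board (not (x of dish in the frame of board below 0.012 m) or not (x of dish in the frame of board above -0.012 m) or not (y of dish in the frame of board below 0.012 m) or not (y of dish in the frame of board above -0.012 m) or z of dish in the frame of board above 0.032 m).
It fails at once if the other board is pushed along, lifted, or its block disturbed (distance of spare_board from where it was at the start of the episode above 0.008 m or distance of block from where it was at the start of the episode above 0.01 m).
It fails at once if a bystander is knocked about (distance of any of dish_stack, pen, tweezers, beaker, bottle from where it was at the start of the episode above 0.015 m).
It also fails if it takes over 45 s, if anything falls off the work surface, if the arm or the gripper's body presses on something with over 40 N, if the wrist force passes 120 N, or if a joint passes its speed limit or range.

## Robot

A 6-joint arm with a two-finger parallel gripper is mounted at the origin on the work surface. World frame = base frame: x ahead of the robot, y to its left, z up, the work surface at z = 0. Lengths are in m, angles in rad, forces in N, time in s.
With the tool pointing down it reaches from about 0.35 to 0.975 m from the base axis. Payload 4.9 kg.
Tool frame: the origin (TCP) lies at the very end of the fingers, on their centre line; the grasp point (between the pads) lies 19 mm behind it (ctrl.pinch_z is the distance from the TCP to the grasp point, in m); z points along the fingers, y is the direction in which the jaws open and shut (so a half turn about z gives the same grasp; the last joint's range is limited). The gripper opens to 85 mm and grips with 20 to 120 N. Pads are 22 mm wide; open, the fingers measure 114 mm over their backs; the gripper's body (76 mm by 85 mm) begins 54 mm behind the grasp point. The pads swing forward as they close: fully open they stand 13 mm farther back than shut.
Start: joints at [-1.252, 0.053, 1.613, -0, 1.476, -0.119], TCP at [0.265, -0.566, 0.231] pointing down, gripper open.
Joint ranges: [-3.01, 3.01], [-1.01, 2.22], [0.06, 2.58], [-1.02, 4.17], [0.09, 2.62], [-3.14, 3.14]. Speed limits (rad/s): [2.57, 2.57, 3.14, 3.14, 3.14, 3.14].

## Interface

Orientations are given as a rotation vector (axis times angle).
In Python, from station import ctrl gives the robot as it stands.
- The arm moves only by the tool carry_out, never from a script. Its argument "series" is a list of rows, each a list of 7 numbers: the shift along the world's x, y, z each as a share of 0.025 m, from -1 to 1, then the turn, a rotation vector about the world's x, y, z each as a share of 0.1 rad, from -1 to 1, then the opening, from 0 (shut) to 1 (fully open). A call has 1 to 12 rows; each row shifts and turns the commanded pose from where the row before left it; what a row does not reach is not made up. A row lasts 1/10 s, in which the tool goes at most 50 mm and 8.59 degrees, less where a joint would pass 70% of its speed; a pose out of reach is approached as far as the arm can. A call with a number of a shift or a turn outside -1 to 1 is refused whole. A call with a gripper value outside its range is refused whole. The fingers move at their own pace and stop on an object; "grip_force" is the grip in N (left out, the last holds). Time passes only in rows, so rows that do not move let the fingers close. It gives the time, the measured TCP pose, the force and the opening at its end, in the units of the state.
- ctrl.get_obs(): the state, without advancing time (a new reading comes with each control period).
- ctrl.get_image(name): name is "side" or "top" or "wrist"; returns a dict with "frame" (480x640x3 uint8, blue, green, red), "fx", "fy", "cx", "cy" (pixels), "R" (3x3) and "t" (3): a world point X has camera coordinates R X + t; the wrist camera has in their place "hand_eye" (4x4, takes a point from camera to tool coordinates, whose origin is the TCP and whose axes are the flange's). Camera axes: x right, y down, z forward; pixel columns grow to the right and rows downward; lengths in m; the calibration is good to about 2 mm. A picture is of the moment at which its call begins: read the wrist's pose just before it. There is no depth.
- ctrl.finish_job(): hands the job in, once; it reports no verdict.
Trained networks look in a picture, given as the dict that the camera call returned (one of the last four; its "shot" number tells which), for a name from the list of things; names that differ only in an ending like _2 or _b are one class to them, and where a whole thing is asked for, a point or a joint stands for the part that bears it (a point fixed in the world has none). Each returns a list of dicts, best first, with "p" (0 to 1); they miss things now and then, are a little off and sometimes report something else, mostly with a low value. They report only what shows in the picture. A call takes as long as a camera call. They do not tell look-alikes from the thing itself.
- ctrl.trace(picture, name): "mask" (480x640 bool, what is visible of it) and "rect" ([left, top, width, height] as shares, 0 to 1, of the picture: columns of its width, rows of its height, round what is visible of it).
- ctrl.mark_of(picture, name): "position" ([column, row] as shares, 0 to 1, of the picture: columns of its width, rows of its height: a listed point, or the origin of a listed thing).
The state is a dict: "t": time; "q": joint angles; "dq": joint speeds; "effort": joint torques, N m; "tool_pos": TCP position; "tool_rot": TCP orientation; "contact_force": force on the tool from outside, world axes, zero at the start; "wrist_torque": the same for the moment, N m; "opening": finger opening in m.
Only numpy, scipy, OpenCV 4.12 (cv2) and the standard library are available. Lean on these libraries where they do the work, as an engineer would, in place of code of your own. Each camera call takes 0.05 s, during which the arm holds its last target.

## Working session

There is one attempt and no reset: what is moved stays moved. The work goes in short steps, Python scripts to look and compute and a tool call to move; the robot and the scene stay as the last step left them, time stands still between calls to the robot, and variables do not carry over. Pictures are saved under pics/ and viewed, and the job is handed in when it is done.

Besides the shell and the picture viewer there is one more tool, called after "Request:" as a command line: name --pt "numbers of a row" for each row, then --argument value for the rest. carry_out: Moves the arm, as the interface text tells. Shift numbers are shares of 0.025 m and turn numbers shares of 0.1 rad, none past 1 either way. Its arguments: {"type":"object","properties":{"series":{"type":"array"},"grip_force":{"type":"number"}},"required":["series"]}

```bash
ls; mkdir -p pics
cat > h.py <<'E'
import numpy as np,cv2,pickle
from station import ctrl
def cam(p): 
    return np.array([[p['fx'],0,p['cx']],[0,p['fy'],p['cy']],[0,0,1]]),np.array(p['R']),np.array(p['t'])
def back(p,uv,z):
    K,R,t=cam(p); d=R.T@np.linalg.inv(K)@np.array([uv[0],uv[1],1.]); c=-R.T@t
    return c+d*(z-c[2])/d[2]
def proj(p,X):
    K,R,t=cam(p); x=K@(R@np.asarray(X,float)+t); return x[:2]/x[2]
E
python3 - <<'E'
from h import *
o=ctrl.get_obs();print(o['t'],o['tool_pos'],o['tool_rot'],o['opening'])
for n in('top','side'):
    p=ctrl.get_image(n); cv2.imwrite(f'pics/{n}0.png',p['frame']); pickle.dump(p,open(n+'.pkl','wb'))
    for k in('changer','home','board','dish','spare_board','block','shutter_top','dish_stack','pen','tweezers','beaker','bottle','magnifier'):
        zs=dict(home=.016,board=.022,dish=.044,spare_board=.022,block=.044,shutter_top=.047,magnifier=.155)
        for m in ctrl.mark_of(p,k)[:3]:
            uv=np.array(m['position'])*[640,480]; print(n,k,round(m['p'],2),uv.round(1),back(p,uv,zs.get(k,0)).round(4))
E
```

```text
pics
0.0 [ 0.26477246 -0.56546173  0.23007761] [-3.06463371e+00 -6.81797840e-01  3.90543773e-04] 0.08537812643714683
top changer 0.87 [322.4 252.6] [0.5392 0.0065 0.    ]
top changer 0.34 [416.5 177. ] [ 0.732  -0.2442  0.    ]
top home 0.59 [320.2 252.5] [0.5377 0.0121 0.016 ]
top board 0.65 [265.3 247.5] [0.553  0.1509 0.022 ]
top dish 0.92 [269.9 243.3] [0.5605 0.1374 0.044 ]
top dish 0.91 [230.1 321.2] [0.3697 0.2375 0.044 ]
top dish 0.83 [273.  321.8] [0.3658 0.1321 0.044 ]
top spare_board 0.78 [368.9 257.7] [ 0.5208 -0.1107  0.022 ]
top spare_board 0.22 [266.2 246.7] [0.5549 0.1486 0.022 ]
top block 0.78 [372. 257.] [ 0.5201 -0.1168  0.044 ]
top shutter_top 0.42 [176.7 267.9] [0.504 0.369 0.047]
top dish_stack 0.79 [479.3 264.9] [ 0.498  -0.3948  0.    ]
top dish_stack 0.37 [172.4 265.5] [0.5149 0.3907 0.    ]
top pen 0.56 [416.  173.4] [ 0.7417 -0.2433  0.    ]
top tweezers 0.58 [260.4 187.9] [0.7123 0.1637 0.    ]
top beaker 0.67 [369.4 257.9] [ 0.5226 -0.1138  0.    ]
top beaker 0.66 [191.5 206.4] [0.6675 0.3428 0.    ]
top beaker 0.6 [468.2 197.5] [ 0.6744 -0.3763  0.    ]

[... 258 characters left out ...]
12.5] [ 0.5238 -0.1014  0.    ]
side home 0.58 [305.7 262.6] [0.5426 0.0189 0.016 ]
side board 0.61 [310.  220.3] [0.5607 0.1459 0.022 ]
side dish 0.71 [309.9 214.3] [0.5605 0.1433 0.044 ]
side spare_board 0.69 [302.8 307.7] [ 0.5292 -0.1055  0.022 ]
side block 0.91 [296.6 304.5] [ 0.5171 -0.1126  0.044 ]
side block 0.17 [386.4 225. ] [0.733  0.0937 0.044 ]
side shutter_top 0.51 [285.5 153.4] [0.511  0.3836 0.047 ]
side dish_stack 0.52 [285.9 154.3] [0.5116 0.4446 0.    ]
side pen 0.72 [419.7 363.7] [ 0.7415 -0.2348  0.    ]
side tweezers 0.47 [371.5 216.3] [0.7145 0.171  0.    ]
side beaker 0.87 [347.1 167.8] [0.6779 0.3687 0.    ]
side magnifier 0.79 [385.6 226.1] [ 0.6987 -0.0199  0.155 ]
```

View pics/top0.png

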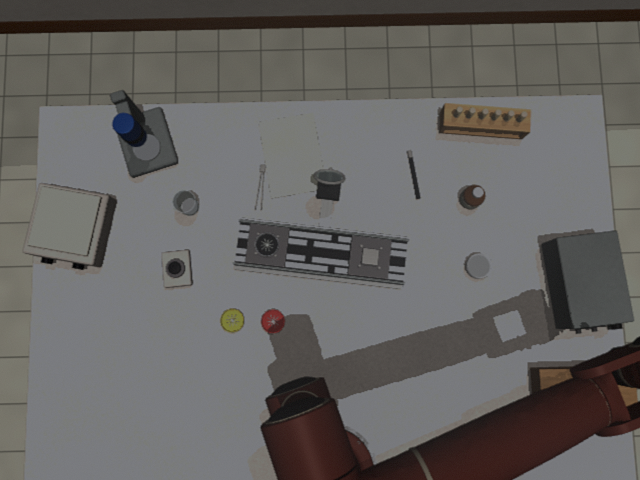

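View pics/side0.png

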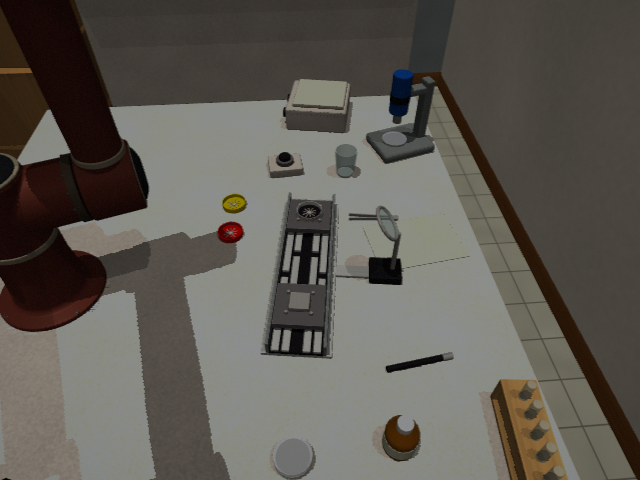

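The dish's board is at the +y (left) end, with its dish at top (267,243). The block's board is at top (369,257). The button box is on the left, top (176,268), and the red and yellow look-alikes are at the lower left. Next I'll refine the bed pose.

Run:
```python
from h import *
p=pickle.load(open('top.pkl','rb')); f=p['frame'][210:295,225:415]; g=cv2.convertScaleAbs(cv2.resize(f,None,fx=4,fy=4,interpolation=cv2.INTER_CUBIC),alpha=1.6)
cv2.imwrite('pics/c1.png',g)
p2=pickle.load(open('side.pkl','rb')); f=p2['frame'][185:360,255:350]; cv2.imwrite('pics/c2.png',cv2.resize(f,None,fx=3.4,fy=3.4,interpolation=cv2.INTER_CUBIC))
```

```text
(no output)
```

View pics/c1.png

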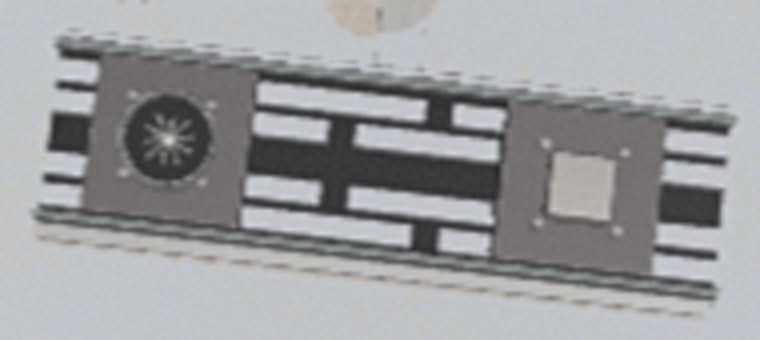

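View pics/c2.png

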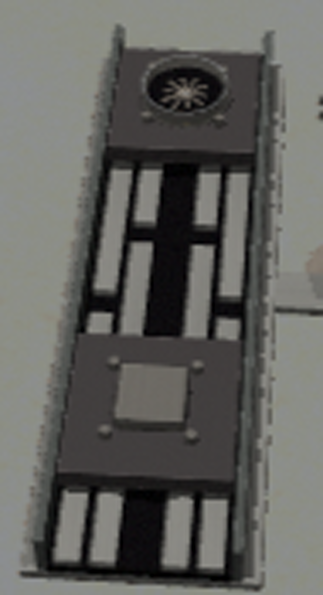

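```bash
cat > fit.py <<'E'
from h import *
from scipy.optimize import least_squares
p=pickle.load(open('top.pkl','rb'))
C=lambda u,v:np.array([225+(u+.5)/4-.5,210+(v+.5)/4-.5])
B=[back(p,C(*c),.044) for c in[(100,52),(258,72),(242,227),(82,212)]]
S=[back(p,C(*c),.044) for c in[(507,100),(665,122),(653,274),(492,258)]]
b=np.mean(B,0);s=np.mean(S,0);print('board',b.round(4),'spare',s.round(4))
print('sizes',[np.linalg.norm(B[i]-B[i-1]).round(4) for i in range(4)],[np.linalg.norm(S[i]-S[i-1]).round(4) for i in range(4)])
d=(b-s)[:2];d/=np.linalg.norm(d);print('dir',d,'yaw',np.arctan2(-d[0],d[1]))
N=[back(p,C(*c),.020)[:2] for c in[(342,132),(333,193),(439,110),(425,238)]]
print('notch',np.round(N,4)); c=np.mean(N,0)
print('centre by notches',c, 'board along/across',(b[:2]-c)@d,(b[:2]-c)@[d[1],-d[0]],'spare',(s[:2]-c)@d,(s[:2]-c)@[d[1],-d[0]])
p2=pickle.load(open('side.pkl','rb'))
C2=lambda u,v:np.array([255+(u+.5)/3.4-.5,185+(v+.5)/3.4-.5])
B2=[back(p2,C2(*c),.044)[:2] for c in[(124,47),(266,55),(254,155),(107,150)]]; print('side board',np.mean(B2,0),np.round(B2,4))
for q in(p,p2):
  for m in ctrl.mark_of(q,'shutter_top')[:1]: pass
E
python3 fit.py
```

```text
board [0.5571 0.1441 0.044 ] spare [ 0.5211 -0.1104  0.044 ]
sizes [np.float64(0.1013), np.float64(0.1001), np.float64(0.098), np.float64(0.1001)] [np.float64(0.0997), np.float64(0.0998), np.float64(0.0956), np.float64(0.1004)]
dir [0.13995589 0.99015774] yaw -0.14041686775671441
notch [[ 0.563   0.0371]
 [ 0.5242  0.0436]
 [ 0.5757 -0.0249]
 [ 0.4943 -0.0139]]
centre by notches [0.539311   0.01050502] board along/across 0.13472584512426702 -0.0011245413992978593 spare -0.1222195162463451 -0.0011245413992978606
side board [0.56057823 0.14408968] [[0.5188 0.203 ]
 [0.6191 0.1864]
 [0.601  0.0873]
 [0.5034 0.0998]]
```

Request:
carry_out --pt "0.384 1 0 0 0 0.993 0" --pt "0.384 1 0 0 0 0.993 0" --pt "0.384 1 0 0 0 0.993 0" --pt "0.384 1 0 0 0 0.993 0" --pt "0.384 1 0 0 0 0.993 0" --pt "0.384 1 0 0 0 0.993 0" --pt "0.384 1 0 0 0 0.993 0" --pt "0.384 1 0 0 0 0.993 0" --pt "0.384 1 0 0 0 0.993 0" --pt "0.384 1 0 0 0 0.993 0" --pt "0.384 1 0 0 0 0 0" --pt "0.384 1 0 0 0 0 0"

```text
t: 2.7
tool_pos: [0.3804, -0.265, 0.2315]
tool_rot: [2.371, 2.06, 0.0]
contact_force: [1.2, 0.5, 0.7]
opening: -0.0
```

Request:
carry_out --pt "0.384 1 0 0 0 0 0" --pt "0.384 1 0 0 0 0 0" --pt "0.384 1 0 0 0 0 0" --pt "0.384 1 0 0 0 0 0" --pt "0.384 1 0 0 0 0 0" --pt "0.384 1 0 0 0 0 0" --pt "0.384 1 0 0 0 0 0" --pt "0.384 1 0 0 0 0 0" --pt "0.384 1 0 0 0 0 0" --pt "0.384 1 0 0 0 0 0" --pt "0.384 1 0 0 0 0 0" --pt "0.384 1 0 0 0 0 0"

```text
t: 3.9
tool_pos: [0.4957, 0.0351, 0.2315]
tool_rot: [2.371, 2.061, 0.001]
contact_force: [0.3, 0.2, -0.4]
opening: -0.0004
```

Request:
carry_out --pt "0.375 1 0 0 0 0 0" --pt "0.375 1 0 0 0 0 0" --pt "0.375 1 0 0 0 0 0" --pt "0.375 1 0 0 0 0 0" --pt "0.375 1 -0.5 0 0 0 0" --pt "0.375 1 -0.8 0 0 0 0" --pt "0.375 1 -0.8 0 0 0 0" --pt "0.375 1 -0.8 0 0 0 0" --pt "0 0.12 -0.4 0 0 0 0" --pt "0 0 0 0 0 0 0"

```text
t: 4.9
tool_pos: [0.5689, 0.237, 0.1464]
tool_rot: [-2.369, -2.061, 0.007]
contact_force: [-0.1, -0.3, -0.5]
opening: -0.0001
```

Run:
```python
from h import *
o=ctrl.get_obs();print(o['t'],o['tool_pos'],o['tool_rot'])
p=ctrl.get_image('wrist');cv2.imwrite('pics/w1.png',p['frame'])
q=ctrl.get_image('side');cv2.imwrite('pics/s1.png',q['frame'][100:400,150:500])
```

```text
4.9 [0.56893959 0.23698752 0.14639326] [-2.36890174 -2.06089741  0.00657077]
```

View pics/w1.png

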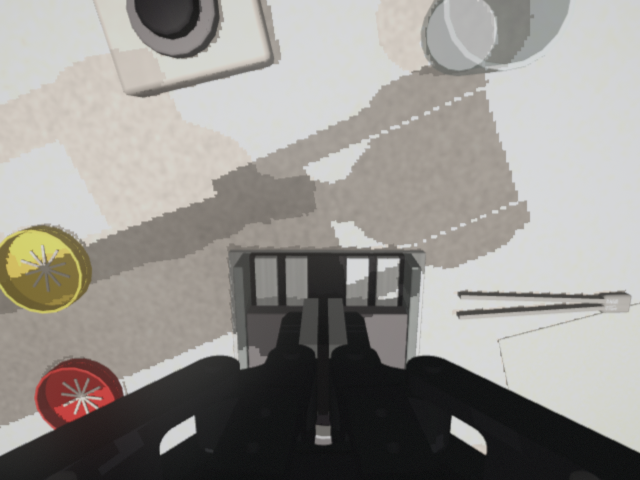

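View pics/s1.png

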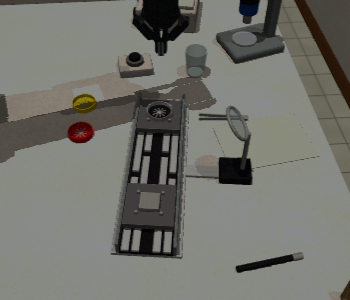

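The wrist view shows the bed's open end at rows 250-310, the board's outer edge at row ~313, and the closed fingers above it. The button is at (165,15).

Run:
```python
from h import *
from scipy.spatial.transform import Rotation as Ro
o=ctrl.get_obs()
p=ctrl.get_image('wrist');H=np.array(p['hand_eye']);Rt=Ro.from_rotvec(o['tool_rot']).as_matrix()
K=np.array([[p['fx'],0,p['cx']],[0,p['fy'],p['cy']],[0,0,1]])
def wb(uv,z):
    R=Rt@H[:3,:3];c=Rt@H[:3,3]+o['tool_pos'];d=R@np.linalg.inv(K)@[uv[0],uv[1],1];return c+d*(z-c[2])/d[2]
c=np.array([.539311,.010505]);th=-.1404;d=np.array([-np.sin(th),np.cos(th)]);n=np.array([d[1],-d[0]])
def bed(X):return np.round([(X[:2]-c)@n,(X[:2]-c)@d],4)
for nm,uv,z in[('board edge L',(245,314),.044),('board edge R',(408,317),.044),('board edge mid',(295,315),.044),('lane end L',(256,257),.022),('lane end R',(400,257),.022),('laneL in',(277,257),.022),('wall endL top',(233,249),.040),('wall end R top',(424,250),.040)]:
    X=wb(uv,z);print(nm,X.round(4),bed(X))
print('tcp bed',bed(o['tool_pos']))
for m in ctrl.mark_of(p,'shutter_top')[:2]:
    uv=np.array(m['position'])*[640,480];print(m['p'],uv,wb(uv,.047))
cv2.imwrite('pics/w1c.png',cv2.resize(p['frame'][235:335,225:435],None,fx=3.6,fy=3.6))
```

```text
board edge L [0.5159 0.1976 0.044 ] [-0.0494  0.1819]
board edge R [0.6167 0.1813 0.044 ] [0.0527 0.1799]
board edge mid [0.5468 0.1925 0.044 ] [-0.0181  0.1813]
lane end L [0.525  0.2272 0.022 ] [-0.0445  0.2126]
lane end R [0.6185 0.214  0.022 ] [0.05   0.2126]
laneL in [0.5386 0.2253 0.022 ] [-0.0307  0.2126]
wall endL top [0.5156 0.2391 0.04  ] [-0.0554  0.223 ]
wall end R top [0.6308 0.2222 0.04  ] [0.061  0.2224]
tcp bed [-0.0008  0.2281]
0.8 [157.696   2.88 ] [0.50464987 0.37456799 0.047     ]
```

View pics/w1c.png

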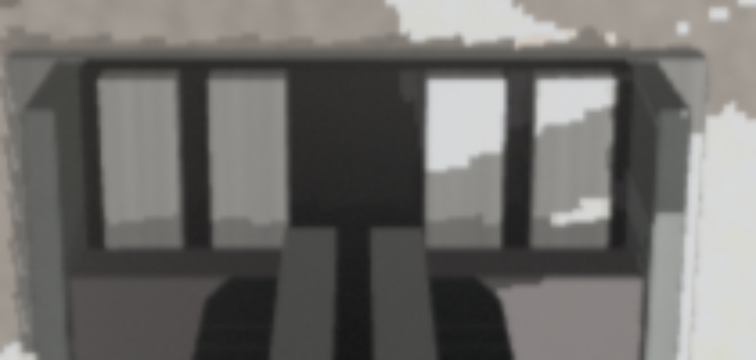

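Request:
carry_out --pt "0.1 0 -0.8 0 0 0 0" --pt "0.05 0 -1 0 0 0 0" --pt "0 0 -1 0 0 0 0" --pt "0 0 -1 0 0 0 0" --pt "0 0 -0.6 0 0 0 0" --pt "0 0 -0.3 0 0 0 0" --pt "0 0 0 0 0 0 0"

```text
t: 5.8
tool_pos: [0.5739, 0.2366, 0.031]
tool_rot: [-2.372, -2.06, 0.001]
contact_force: [-0.1, -0.4, 0.0]
opening: -0.0001
```

Request:
carry_out --pt "-0.06 -0.4 -0.08 0 0 0 0" --pt "-0.06 -0.4 0 0 0 0 0" --pt "-0.04 -0.3 0 0 0 0 0" --pt "-0.03 -0.2 0 0 0 0 0" --pt "-0.03 -0.2 0 0 0 0 0" --pt "-0.03 -0.2 0 0 0 0 0" --pt "-0.03 -0.2 0 0 0 0 0"

```text
t: 6.5
tool_pos: [0.5677, 0.1897, 0.03]
tool_rot: [2.371, 2.061, 0.003]
contact_force: [0.3, 3.5, 3.2]
opening: 0.0003
```

Run:
```python
from h import *
q=ctrl.get_image('side');pickle.dump(q,open('s2.pkl','wb'));cv2.imwrite('pics/s2.png',cv2.resize(q['frame'][150:340,230:410],None,fx=3,fy=3,interpolation=cv2.INTER_CUBIC))
for k in('dish','board'):
  for m in ctrl.mark_of(q,k)[:2]:
    uv=np.array(m['position'])*[640,480];print(k,m['p'],uv,back(q,uv,.044 if k=='dish' else .022))
```

```text
dish 0.87 [229.312 233.904] [0.37526524 0.0935016  0.044     ]
dish 0.73 [231.68  204.288] [0.37582892 0.19321381 0.044     ]
```

View pics/s2.png

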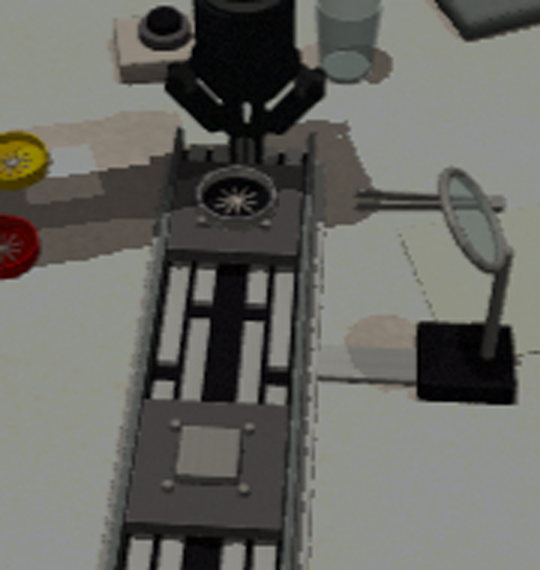

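The fingers are on the board's outer end face at (245,150). The dish sits centred between its pegs at (235,195), clear of the fingers. The board has moved about 14 mm.

Request:
carry_out --pt "-0.036 -0.25 0 0 0 0 0" --pt "-0.043 -0.3 0 0 0 0 0" --pt "-0.043 -0.3 0 0 0 0 0" --pt "-0.043 -0.3 0 0 0 0 0" --pt "-0.043 -0.3 0 0 0 0 0" --pt "-0.043 -0.3 0 0 0 0 0" --pt "-0.043 -0.3 0 0 0 0 0" --pt "-0.043 -0.3 0 0 0 0 0" --pt "-0.043 -0.3 0 0 0 0 0" --pt "-0.043 -0.3 0 0 0 0 0" --pt "-0.043 -0.3 0 0 0 0 0" --pt "-0.03 -0.2 0 0 0 0 0"

```text
t: 7.85
tool_pos: [0.5545, 0.1025, 0.0292]
tool_rot: [-2.372, -2.06, 0.0]
contact_force: [-0.3, 2.7, -0.1]
opening: -0.0002
```

Run:
```python
from h import *
o=ctrl.get_obs();X=o['tool_pos'][:2]-[.539311,.010505];print(X@[.14,.99],X@[.99,-.14],o['contact_force'])
q=ctrl.get_image('side');pickle.dump(q,open('s3.pkl','wb'));cv2.imwrite('pics/s3.png',cv2.resize(q['frame'][150:340,230:410],None,fx=3,fy=3,interpolation=cv2.INTER_CUBIC))
```

```text
0.0931929733789232 0.002204366638148522 [-0.26015994  2.72114647 -0.11584337]
```

View pics/s3.png

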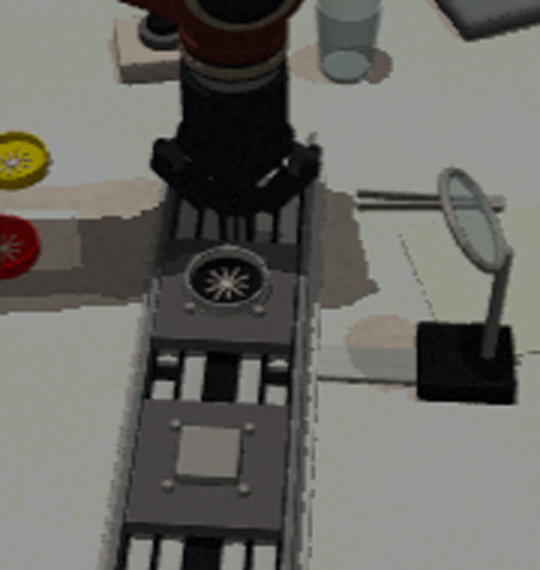

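The board has slid with its dish still centred at (228,280). About 32 mm remain.

Request:
carry_out --pt "-0.025 -0.18 0 0 0 0 0" --pt "-0.025 -0.18 0 0 0 0 0" --pt "-0.025 -0.18 0 0 0 0 0" --pt "-0.025 -0.16 0 0 0 0 0" --pt "-0.02 -0.12 0 0 0 0 0" --pt "-0.015 -0.1 0 0 0 0 0" --pt "-0.012 -0.08 0 0 0 0 0"

```text
t: 8.6
tool_pos: [0.5509, 0.078, 0.0292]
tool_rot: [-2.371, -2.061, 0.0]
contact_force: [1.3, 1.8, -0.7]
opening: -0.0003
```

```bash
cat > chk.py <<'E'
from h import *
import sys
o=ctrl.get_obs();X=o['tool_pos'][:2]-[.539311,.010505];print(X@[.14,.99],X@[.99,-.14],o['contact_force'],o['t'])
q=ctrl.get_image('side');cv2.imwrite(f'pics/{sys.argv[1]}.png',cv2.resize(q['frame'][190:340,250:360],None,fx=4,fy=4,interpolation=cv2.INTER_CUBIC))
E
python3 chk.py s4
```

```text
0.06841557243001763 0.002018975792952389 [ 1.2836901   1.81030797 -0.71945276] 8.6
```

View pics/s4.png

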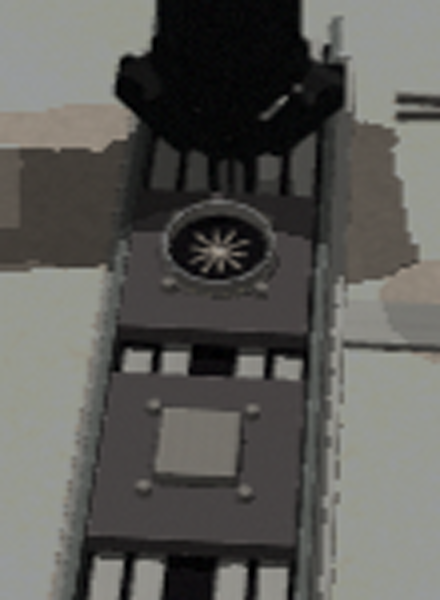

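Not dropped yet. The gap to the other board is still closing, and the dish is centred at (220,240). I'll creep from here.

Request:
carry_out --pt "-0.01 -0.07 0 0 0 0 0" --pt "-0.01 -0.07 0 0 0 0 0" --pt "-0.01 -0.07 0 0 0 0 0"

```text
t: 8.95
tool_pos: [0.5502, 0.0727, 0.0292]
tool_rot: [2.371, 2.061, -0.001]
contact_force: [1.1, 0.3, 0.5]
opening: 0.0002
```

Request:
carry_out --pt "-0.008 -0.06 0 0 0 0 0" --pt "-0.008 -0.06 0 0 0 0 0"

```text
t: 9.15
tool_pos: [0.5498, 0.0699, 0.0292]
tool_rot: [-2.371, -2.061, 0.0]
contact_force: [0.4, 2.0, -0.7]
opening: -0.0
```

```bash
python3 chk.py s5
```

```text
0.06027108065649399 0.002072761195928693 [ 0.35169671  1.96524814 -0.70098413] 9.15
```

View pics/s5.png

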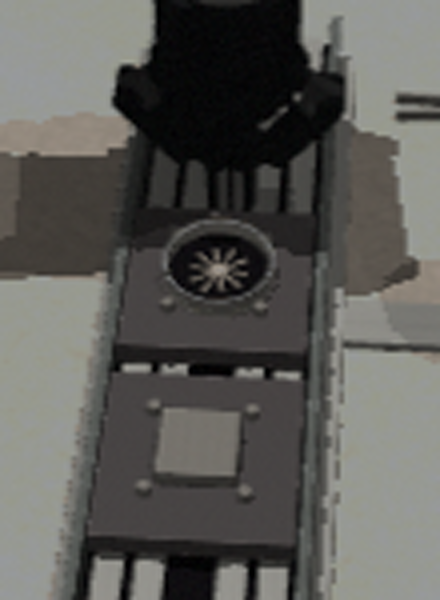

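Run:
```python
from h import *
c=np.array([.5400,.0103]);d=np.array([.14,.99]);n=np.array([.99,-.14])
q=ctrl.get_image('side')
f=lambda x,y,z:proj(q,[*(c+n*x+d*y),z])
for y,z in((0,.044),(0,.038),(3,.044),(6,.044),(6,.038),(3,.038)):
    a=[f(s*.05,y/1e3-.05,z) for s in(-1,1)]; dd=f(0,y/1e3,z+.014)
    print(y,z,[((e-[250,190])*4).round(0) for e in a+[dd]])
s=[f(k*.05,-.1222+.05,.044) for k in(-1,1)];print('spare',[((e-[250,190])*4).round(0) for e in s])
```

```text
0 0.044 [array([114., 336.]), array([306., 345.]), array([217., 251.])]
0 0.038 [array([115., 343.]), array([306., 353.]), array([218., 259.])]
3 0.044 [array([115., 332.]), array([307., 341.]), array([218., 247.])]
6 0.044 [array([116., 327.]), array([307., 336.]), array([218., 243.])]
6 0.038 [array([116., 335.]), array([307., 344.]), array([219., 250.])]
3 0.038 [array([116., 339.]), array([307., 348.]), array([218., 255.])]
spare [array([109., 370.]), array([304., 379.])]
```

Request:
carry_out --pt "-0.008 -0.06 0 0 0 0 0" --pt "-0.008 -0.06 0 0 0 0 0"

```text
t: 9.45
tool_pos: [0.5494, 0.0674, 0.0293]
tool_rot: [-2.371, -2.06, -0.001]
contact_force: [0.2, 6.9, -0.3]
opening: -0.0002
```

The force has risen to 7 N, which suggests the notch wall. I'll back off and look.

Request:
carry_out --pt "0.03 0.2 0 0 0 0 0" --pt "0.1 0.7 0 0 0 0 0" --pt "0.14 1 0 0 0 0 0" --pt "0.14 1 0.6 0 0 0 0" --pt "0.14 1 1 0 0 0 0" --pt "0.1 1 1 0 0 0 0" --pt "0 1 1 0 0 0 0" --pt "-0.1 1 1 0 0 0 0" --pt "-0.4 0.5 0.4 0 0 0 0" --pt "-0.4 0 0 0 0 0 0" --pt "0 0 0 0 0 0 0"

```text
t: 10.55
tool_pos: [0.5412, 0.2513, 0.1528]
tool_rot: [-2.37, -2.061, 0.004]
contact_force: [-0.4, -0.6, -0.3]
opening: -0.0001
```

```bash
python3 chk.py s6
python3 - <<'E'
from h import *
q=ctrl.get_image('top');cv2.imwrite('pics/t6.png',cv2.convertScaleAbs(cv2.resize(q['frame'][210:295,225:415],None,fx=4,fy=4,interpolation=cv2.INTER_CUBIC),alpha=1.6))
for im in('top','side'):
  q=ctrl.get_image(im)
  for k in('dish','shutter_top'):
    for m in ctrl.mark_of(q,k)[:1]:
      uv=np.array(m['position'])*[640,480];print(im,k,m['p'],uv,back(q,uv,.038 if k=='dish' else .047))
E
```

```text
0.2386456828275503 -0.03181667044453424 [-0.36948067 -0.58326309 -0.2701159 ] 10.55
top dish 0.94 [272.832 319.104] [0.37241817 0.13293019 0.038     ]
top shutter_top 0.23 [188.224 204.   ] [0.6646198  0.34140133 0.047     ]
side dish 0.68 [227.712 234.912] [0.37067568 0.09655547 0.038     ]
side shutter_top 0.52 [284.608 154.8  ] [0.50840161 0.37755165 0.047     ]
```

View pics/s6.png

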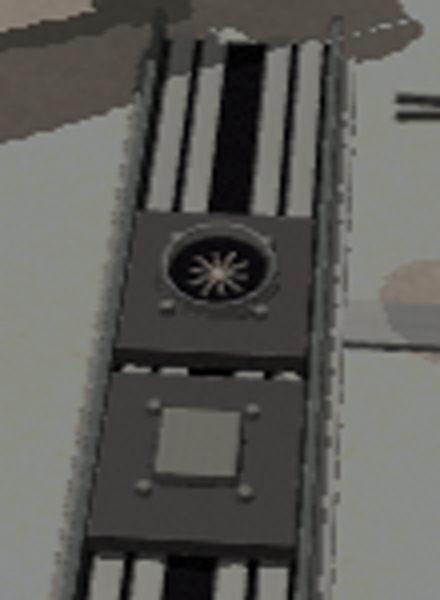

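View pics/t6.png

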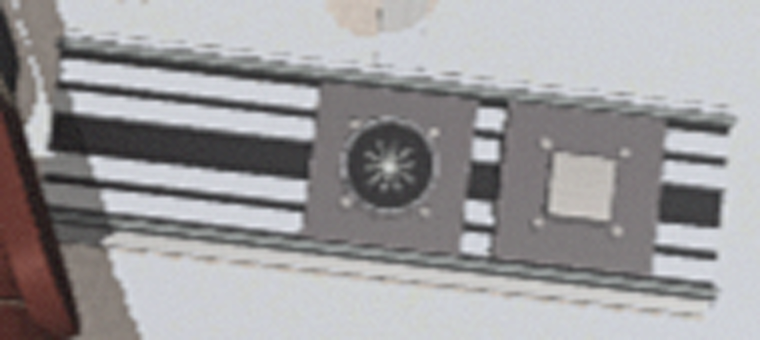

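Run:
```python
from h import *
p=pickle.load(open('top.pkl','rb'))
C=lambda u,v:np.array([225+(u+.5)/4-.5,210+(v+.5)/4-.5])
c=np.array([.539311,.010505]);d=np.array([.14,.99]);n=np.array([.99,-.14])
for z in(.038,.044):
  B=[back(p,C(*k),z) for k in[(320,84),(478,98),(463,253),(304,237)]]
  S=[np.linalg.norm(B[i]-B[i-1]).round(4) for i in range(4)]; X=np.mean(B,0)[:2]-c
  print(z,S,'along',X@d,'across',X@n)
  print('dish', (back(p,C(389,166),z+.014)[:2]-c)@d)
# camera centre
print(-np.array(p['R']).T@np.array(p['t']))
q=ctrl.get_image('side')
for z in (.038,.044):
  # side crop4: corners TL(137,212),TR(313,216),BR(308,354),BL(112,347)
  B=[back(q,np.array([250+(u+.5)/4-.5,190+(v+.5)/4-.5]),z) for u,v in[(137,212),(313,218),(308,355),(112,347)]]
  X=np.mean(B,0)[:2]-c;print('side',z,[np.linalg.norm(B[i]-B[i-1]).round(4) for i in range(4)],X@d,X@n)
```

```text
0.038 [np.float64(0.0971), np.float64(0.0998), np.float64(0.0982), np.float64(0.0997)] along -0.0042292321339705 across -0.0013414013708326266
dish -0.0028453035762565047
0.044 [np.float64(0.0967), np.float64(0.0994), np.float64(0.0978), np.float64(0.0993)] along -0.004285142759299226 across -0.0020426529120698396
dish -0.0029071325283293098
[0.35605239 0.01756566 1.58728531]
side 0.038 [np.float64(0.0972), np.float64(0.0981), np.float64(0.0977), np.float64(0.1023)] -0.002480888915505575 -0.0002633650535504497
side 0.044 [np.float64(0.0964), np.float64(0.0974), np.float64(0.0969), np.float64(0.1015)] -0.007711766754618141 0.0002997764167010557
```

Request:
carry_out --pt "0 -1 0.5 0 0 0 0" --pt "0 -1 0.5 0 0 0 0" --pt "0 -1 0.5 0 0 0 0" --pt "0 -1 0 0 0 0 0" --pt "0 -1 0 0 0 0 0" --pt "0 -1 0 0 0 0 0" --pt "0 -1 0 0 0 0 0" --pt "0 -1 0 0 0 0 0" --pt "0 -1 0 0 0 0 0" --pt "0 -1 0 0 0 0 0" --pt "0 -1 0 0 0 0 0" --pt "0 -1 0 0 0 0 0"

```text
t: 12.2
tool_pos: [0.5432, -0.0492, 0.1919]
tool_rot: [2.371, 2.06, 0.0]
contact_force: [0.6, 0.3, 0.5]
opening: -0.0001
```

Request:
carry_out --pt "0 -0.6 0 0 0 0 0" --pt "0 0 0 0 0 0 0"

```text
t: 12.4
tool_pos: [0.5433, -0.0645, 0.1918]
tool_rot: [2.374, 2.058, 0.0]
contact_force: [-0.0, 0.3, -0.1]
opening: 0.0
```

Run:
```python
from h import *
o=ctrl.get_obs();print(o['tool_pos'],o['t'])
p=ctrl.get_image('wrist');cv2.imwrite('pics/w2.png',p['frame']);pickle.dump((o,p),open('w2.pkl','wb'))
```

```text
[ 0.54330919 -0.06445596  0.19182957] 12.4
```

View pics/w2.png

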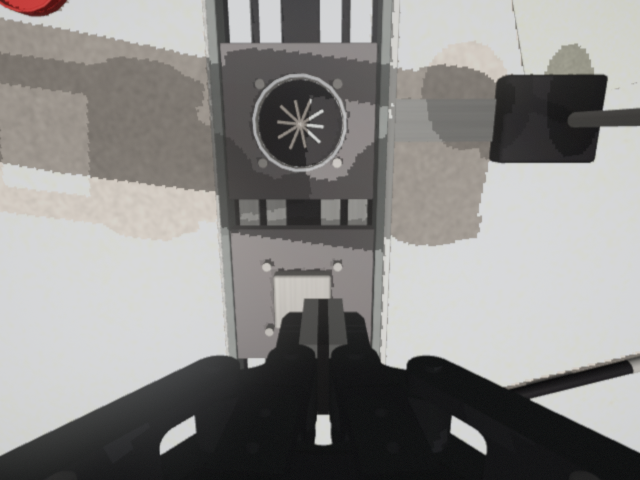

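The dish's board is at rows 42-198 with the dish centred between its four pegs. The other board starts at row ~235. I'll zoom in to check the height.

Run:
```python
from h import *
o,p=pickle.load(open('w2.pkl','rb'))
cv2.imwrite('pics/w2c.png',cv2.resize(p['frame'][150:280,205:400],None,fx=4,fy=4,interpolation=cv2.INTER_CUBIC))
cv2.imwrite('pics/w2d.png',cv2.resize(p['frame'][10:140,205:400],None,fx=4,fy=4,interpolation=cv2.INTER_CUBIC))
```

```text
(no output)
```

View pics/w2c.png

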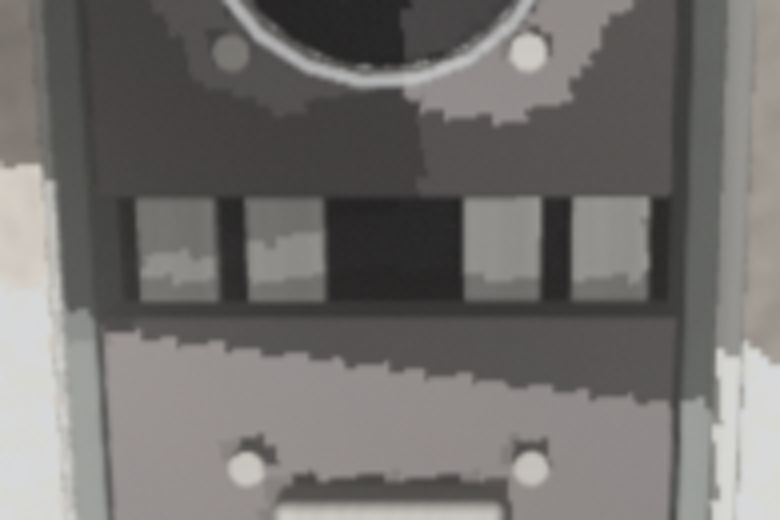

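View pics/w2d.png

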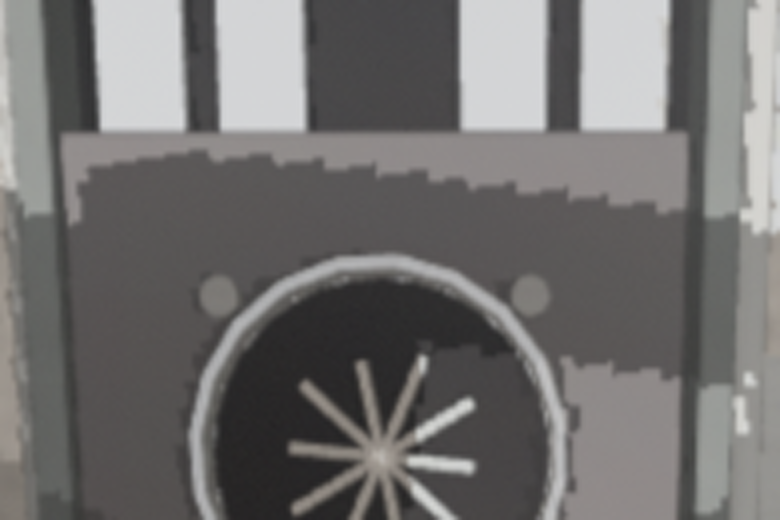

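Run:
```python
from h import *
from scipy.spatial.transform import Rotation as Ro
o,p=pickle.load(open('w2.pkl','rb'))
H=np.array(p['hand_eye']);Rt=Ro.from_rotvec(o['tool_rot']).as_matrix()
K=np.array([[p['fx'],0,p['cx']],[0,p['fy'],p['cy']],[0,0,1]])
c=np.array([.539311,.010505]);d=np.array([.14,.99]);n=np.array([.99,-.14])
R=Rt@H[:3,:3];cc=Rt@H[:3,3]+o['tool_pos'];print('cam',cc)
def wb(uv,z):
    dd=R@np.linalg.inv(K)@[uv[0],uv[1],1];return cc+dd*(z-cc[2])/dd[2]
def bed(X):return np.round([(X[:2]-c)@n*1e3,(X[:2]-c)@d*1e3],1)
A=lambda u,v:(205+u/4-.4,150+v/4-.4)
D=lambda u,v:(205+u/4-.4,10+v/4-.4)
for z in(.038,.044):
  print(z,'near',bed(wb(A(97,196),z)),bed(wb(A(671,196),z)),'far',bed(wb(D(61,131),z)),bed(wb(D(688,131),z)))
  print(' dish c',bed(wb(D(378,440),z+.001)))
print('spare',bed(wb(A(102,318),.044)),bed(wb(A(674,318),.044)))
print('lanes(22)',[bed(wb(A(u,300),.022))[0] for u in(137,218,247,326,463,541,570,650)],[bed(wb(D(u,128),.022))[0] for u in(98,184,217,305,460,547,582,668)])
print('pegs',[bed(wb(A(*k),.045)) for k in((231,55),(527,53))],[bed(wb(D(*k),.045)) for k in((219,296),(531,294))])
```

```text
cam [5.52461707e-01 6.43152412e-05 3.34978096e-01]
0.038 near [-50.6 -54.6] [ 49.  -54.8] far [-50.4  44.8] [48.8 44.7]
 dish c [-0.9 -2.2]
0.044 near [-49.3 -53.7] [ 48.3 -53.9] far [-49.1  43.7] [48.1 43.6]
 dish c [-0.6 -2.3]
spare [-49.7 -75. ] [ 49.5 -75.1]
lanes(22) [np.float64(-47.8), np.float64(-32.8), np.float64(-27.4), np.float64(-12.7), np.float64(12.8), np.float64(27.3), np.float64(32.7), np.float64(47.5)] [np.float64(-47.7), np.float64(-33.4), np.float64(-27.9), np.float64(-13.2), np.float64(12.7), np.float64(27.2), np.float64(33.0), np.float64(47.3)]
pegs [array([-25.5, -30.1]), array([ 23.6, -29.8])] [array([-25.4,  19.6]), array([23.9, 19.8])]
```

The plate size fits z = 38 mm: 99.5 mm unprojected, against 97.5 mm at the raised height. So the board has dropped and is level, with the dish within about 2 mm of centre. Next is the button.

Request:
carry_out --pt "-0.12 1 0 0 0 0 0" --pt "-0.12 1 0 0 0 0 0" --pt "-0.12 1 0 0 0 0 0" --pt "-0.12 1 0 0 0 0 0" --pt "-0.12 1 0 0 0 0 0" --pt "-0.12 1 0 0 0 0 0" --pt "-0.12 1 0 0 0 0 0" --pt "-0.12 1 0 0 0 0 0" --pt "-0.12 1 0 0 0 0 0" --pt "-0.12 1 0 0 0 0 0" --pt "-0.12 1 0 0 0 0 0" --pt "-0.12 1 0 0 0 0 0"

```text
t: 13.65
tool_pos: [0.5063, 0.2393, 0.1918]
tool_rot: [-2.369, -2.062, -0.0]
contact_force: [0.3, 0.2, -0.1]
opening: -0.0
```

Request:
carry_out --pt "0 1 -0.4 0 0 0 0" --pt "0 0.8 -0.4 0 0 0 0" --pt "0 0 0 0 0 0 0"

```text
t: 13.95
tool_pos: [0.5052, 0.2846, 0.17]
tool_rot: [-2.366, -2.064, 0.004]
contact_force: [-0.2, -0.2, -0.2]
opening: -0.0003
```

Run:
```python
from h import *
from scipy.spatial.transform import Rotation as Ro
o=ctrl.get_obs();print(o['t'],o['tool_pos'])
p=ctrl.get_image('wrist');H=np.array(p['hand_eye']);Rt=Ro.from_rotvec(o['tool_rot']).as_matrix()
K=np.array([[p['fx'],0,p['cx']],[0,p['fy'],p['cy']],[0,0,1]])
R=Rt@H[:3,:3];cc=Rt@H[:3,3]+o['tool_pos']
def wb(uv,z):
    dd=R@np.linalg.inv(K)@[uv[0],uv[1],1];return cc+dd*(z-cc[2])/dd[2]
for m in ctrl.mark_of(p,'shutter_top')[:2]:
    uv=np.array(m['position'])*[640,480];print(m['p'],uv,wb(uv,.047))
cv2.imwrite('pics/w3.png',p['frame'])
```

```text
13.95 [0.50524726 0.28455474 0.17002436]
0.82 [303.872  85.68 ] [0.5061407  0.37494075 0.047     ]
```

View pics/w3.png

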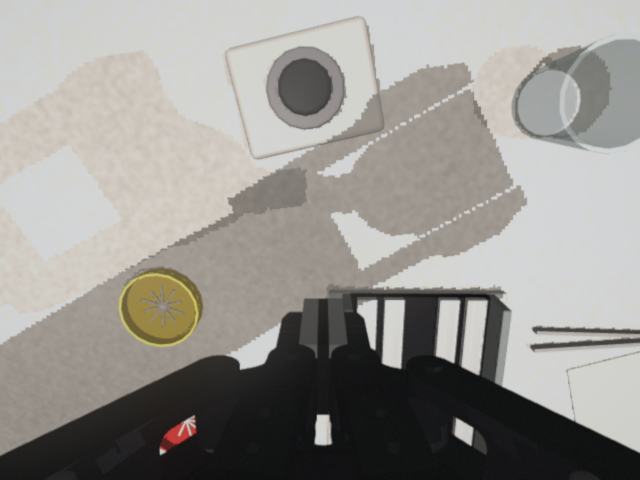

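The button is at (304,86) on its box, at world (0.506, 0.375), which agrees with the earlier estimates.

Request:
carry_out --pt "0 1 0 0 0 0 0" --pt "0 1 -0.4 0 0 0 0" --pt "0 1 -0.8 0 0 0 0" --pt "0.03 0.62 -0.9 0 0 0 0" --pt "0 0 -0.9 0 0 0 0" --pt "0 0 -0.9 0 0 0 0" --pt "0 0 -0.6 0 0 0 0" --pt "0 0 0 0 0 0 0"

```text
t: 14.85
tool_pos: [0.5066, 0.3711, 0.057]
tool_rot: [-2.371, -2.059, 0.007]
contact_force: [-0.5, -0.1, -0.4]
opening: 0.0003
```

Request:
carry_out --pt "0 0.1 -0.2 0 0 0 0" --pt "0 0.03 -0.15 0 0 0 0" --pt "0 0 -0.12 0 0 0 0" --pt "0 0 -0.12 0 0 0 0" --pt "0 0 0 0 0 0 0"

```text
t: 15.35
tool_pos: [0.5085, 0.376, 0.0452]
tool_rot: [2.371, 2.06, 0.002]
contact_force: [0.4, 0.6, 2.7]
opening: -0.0002
```

Request:
carry_out --pt "0 0 -0.1 0 0 0 0" --pt "0 0 -0.08 0 0 0 0" --pt "0 0 0 0 0 0 0" --pt "0 0 0 0 0 0 0"

```text
t: 15.75
tool_pos: [0.5086, 0.3761, 0.0411]
tool_rot: [2.371, 2.06, 0.002]
contact_force: [-0.2, -0.3, 5.1]
opening: 0.0004
```

Request:
carry_out --pt "0 0 -0.06 0 0 0 0" --pt "0 0 -0.04 0 0 0 0" --pt "0 0 0 0 0 0 0" --pt "0 0 0 0 0 0 0"

```text
t: 16.15
tool_pos: [0.5087, 0.3761, 0.0408]
tool_rot: [2.371, 2.061, 0.001]
contact_force: [-5.6, -4.2, 17.3]
opening: -0.0
```

The force jumped to 17 N with no further travel, so the button is at its stop. I'll move clear.

Request:
carry_out --pt "0 0 0.2 0 0 0 0" --pt "0 0 0.4 0 0 0 0" --pt "0 0 1 0 0 0 0" --pt "0 0 1 0 0 0 0" --pt "0 0 1 0 0 0 0" --pt "0 0 1 0 0 0 0" --pt "-0.4 -0.3 1 0 0 0 0" --pt "-0.4 -0.3 0.8 0 0 0 0" --pt "-0.4 -0.3 0 0 0 0 0" --pt "0 0 0 0 0 0 0" --pt "0 0 0 0 0 0 0"

```text
t: 17.25
tool_pos: [0.4771, 0.3527, 0.1955]
tool_rot: [-2.371, -2.06, 0.004]
contact_force: [-0.0, -0.4, -0.4]
opening: -0.0001
```

```bash
python3 chk.py s7
python3 - <<'E'
from h import *
for n in('top','side'):
    q=ctrl.get_image(n);cv2.imwrite(f'pics/{n}9.png',q['frame'])
q=ctrl.get_image('wrist');cv2.imwrite('pics/w9.png',q['frame'])
E
```

```text
0.33004575542230863 -0.10953211044960638 [-0.03914334 -0.36374002 -0.36983251] 17.25
```

View pics/side9.png

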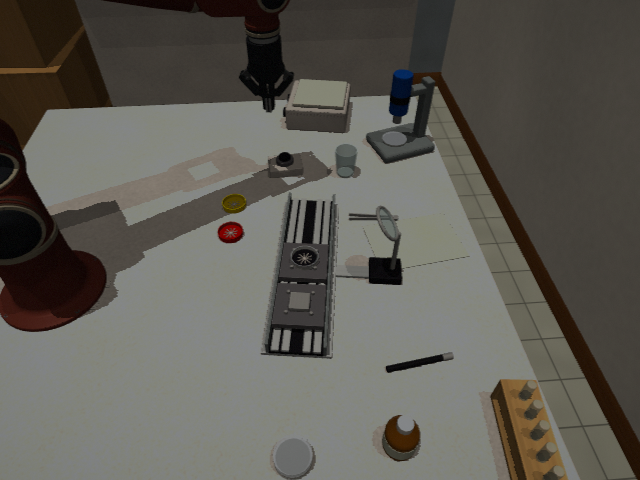

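View pics/s7.png

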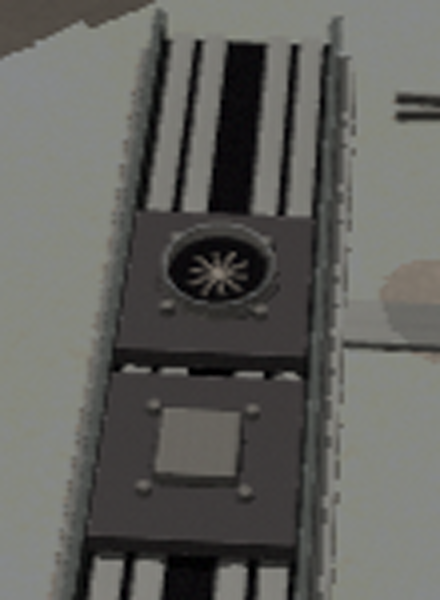

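View pics/w9.png

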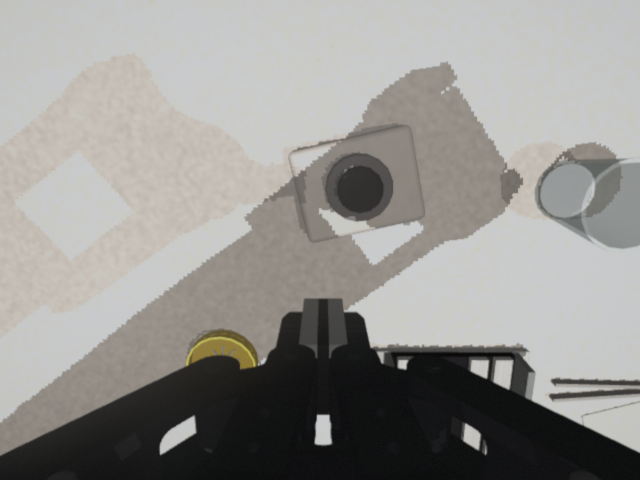

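Both boards are as they were at side crop (220,270) and (197,440). The button is up, the bystanders haven't moved, and the arm is clear. I'll hand it in.

```bash
python3 -c "
from station import ctrl
print(ctrl.finish_job())"
```

```text
the job is handed in; nothing more can be done
None
```

I pushed the dish's board with closed fingertips from about 135 mm out until it dropped into the notches. I then pressed the capture button to its stop, backed clear and handed in at about 17.5 s. No verdict is reported.

**Board:** The plate's size in the wrist view matches the dropped height and a level plate (99.5 mm at z = 38 mm, against 97.5 mm at the raised height). At the end of the push the force rose from about 2 N to 7 N, which fits a notch wall. The final pictures show no change after that.

**Position along the rails:** The cameras disagreed: -2.5 mm from the side, -4.2 mm from the top and about -5 mm from the wrist, against the ±6 mm allowed. The wrist reading carries roughly a -3 mm offset, judging by where it put the other board. The 3 mm notch play also limits how far off the board can be.

**Dish:** It was within about 2 mm of the centre of its pegs, and I saw no contact with it.

**Button:** It reached about 6 mm of travel at 5 N, and a further push to 17 N hit the stop. It looked up again afterwards, though I judged that by eye only.

**Everything else:** The other board, its block and the bystanders look unmoved in the final side view. I didn't measure them, and saved a last top picture without viewing it. The last measured force was under 0.6 N, so the arm was touching nothing.

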